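# Pop open the touch-lid waste bin on the workshop bench

### The job

Open the round steel waste bin on the bench for the clear-up: press down once with the fingertips at the round pad on the front edge of its lid until the push-push catch lets go, then draw back so that the lid springs up, and watch that it stays wide open. Do not push the lid down again once it has popped, do not lift, tip or shift the bin, and leave the other things on the bench where they are.

Things in the scene. Friction and masses are not known exactly. Their poses are not given: they have to be found in the camera images.
- bin: Round brushed-steel waste bin with a black collar, standing loose on the bench, shut at the start; 194 mm across, collar top 215 mm up, 1.3 to 2.4 kg. Origin: centre of its underside. -x points to its front (pad and catch), +x to the rear, where a black hinge housing 78 mm wide sticks out 18 mm behind the collar; z is up.
- lid (a joint): Hinge of the round steel lid (183 mm across), rad; level axis, 92 mm behind the bin's centre, 221 mm up. 0 = shut and latched, -0.035 = pressed to the stop below, which unlatches it. When the press is let go the lid follows the fingers up and swings open by itself in about 1.5 s to a stop at 1.3, held there by its spring. Pushed right down again, it latches shut.
- press_pad (a point): Where to press: top middle of the black rubber pad, 34 mm across, almost flush, on the lid near its front edge; 66 mm in front of the bin's centre and 229 mm above the bench while shut. The lid's edge is 25 mm farther out. Gives 5.5 mm down to a firm stop, against a steady 4 N or so; the catch trips after 2 to 5 mm, surely at the stop. Moves with the lid.
- glue_bottle: Pale plastic glue bottle with a grey cap, standing upright, 60 mm across, 185 mm tall, 0.42 kg. Stands beside the bin. Origin: centre of its underside.
- offcut: Block of brown wood, 70 x 45 mm, 45 mm high. Lies beside the bin. Origin: centre of its underside.
- tape_roll: Roll of cream paper tape lying flat, 100 mm across, 25 mm high, with a hole 76 mm across. Lies behind the bin, on its hinge side. Origin: centre of its underside.
- screwdriver: Screwdriver with a grey handle, 210 mm long, 26 mm thick, lying along its x. Origin: under its middle, at the level of the bench.
- screw_jar: Glass jar with a steel cap, 72 mm across, 90 mm tall. Origin: centre of its underside.
- batten: Light wooden batten, 220 mm long along its x, 45 mm wide, 22 mm high. Origin: centre of its underside.
- tape_measure: Black tape measure standing on edge, 75 mm long along its x, 37 mm wide, 66 mm tall. Origin: centre of its underside.
Not all that is in view belongs to the job. Leave any orange, pink or turquoise look-alike of the bin alone.

How it is judged:
On the way, in this order (a step that is already met when the one before it is completed fails the run):
1. the fingertips press the lid down at its pad, 1.5 mm or more below shut (value of joint lid below -0.009 rad and contact force between the fingers and bin above 1 N and horizontal distance between the grasp point and press_pad below 0.045 m), for 0.02 s.
2. the lid has popped and stands wide open (value of joint lid above 1.15 rad), for 0.5 s.
At the end, for the whole second after the job is handed in: The lid stands open beyond 1.15 rad (its stop is at 1.3) and is still; the bin stands upright (within 0.05 rad), at rest, within 30 mm of where it was; each of the seven other loose things is within 25 mm of where it was (value of joint lid above 1.15 rad and velocity of joint lid between -0.15 and 0.15 rad/s and angle between bin's own z axis and vertical below 0.05 rad and linear speed of bin below 0.02 m/s and distance of bin from where it was at the start of the episode below 0.03 m and distance of each of glue_bottle, offcut, tape_roll, screwdriver, screw_jar, batten, tape_measure from where it was at the start of the episode below 0.025 m); the robot touches nothing.
It fails at once if the lid is pushed back down after it has popped (value of joint lid between 0.2 and 1.1 rad and velocity of joint lid below -0.3 rad/s).
It fails at once if the bin is lifted, tipped or shifted by more than 30 mm (height (world z) of bin above 0.012 m or angle between bin's own z axis and vertical above 0.12 rad or distance of bin from where it was at the start of the episode above 0.03 m).
It fails at once if one of the other loose things is moved by more than 25 mm (distance of any of glue_bottle, offcut, tape_roll, screwdriver, screw_jar, batten, tape_measure from where it was at the start of the episode above 0.025 m).
It also fails if it takes over 32 s, if anything falls off the work surface, if the arm or the gripper's body presses on something with over 40 N, if the wrist force passes 120 N, or if a joint passes its speed limit or range.

### The arm

A 7-joint arm with a two-finger parallel gripper is mounted at the origin on the work surface. World frame = base frame: x ahead of the robot, y to its left, z up, the work surface at z = 0. Lengths are in m, angles in rad, forces in N, time in s.
With the tool pointing down it reaches from about 0.425 to 1.025 m from the base axis. Payload 9.4 kg.
Tool frame: the origin (TCP) lies midway between the tips of the shut fingers; the grasp point (between the pads) lies 19 mm behind it (arm.tcp_to_grasp is the distance from the TCP to the grasp point, in m); y points along the fingers, x is the direction in which the jaws open and shut, and the axes are right-handed (so a half turn about y gives the same grasp; the last joint's range is limited). The gripper opens to 85 mm and grips with 20 to 120 N. Pads are 22 mm wide; open, the fingers measure 114 mm over their backs; the gripper's body (76 mm by 85 mm) begins 54 mm behind the grasp point. The pads swing forward as they close: fully open they stand 13 mm farther back than shut.
Start: joints at [-0.077, 0.599, -0.003, 1.599, 0.002, 0.943, -0.08], TCP at [0.725, -0, 0.231] pointing down, gripper open.
Joint ranges: [-2.57, 2.57], [-0.35, 1.97], [-1.29, 1.29], [0.11, 2.56], [-1.05, 4.19], [0.11, 1.86], [-2.63, 2.63]. Speed limits (rad/s): [2.22, 2.22, 3.01, 3.01, 3.14, 3.14, 3.14].

### API

Orientations are given as a unit quaternion [x, y, z, w].
In Python, from station import arm, vision gives the robot as it stands.
- The arm moves only by the shell command python3 -m inch 'ROWS' [FORCE]. ROWS is JSON, a list of rows, each an object with "translation": the shift along the world's x, y, z scaled (see below), a list of three; "twist": the turn, a rotation vector about the world's x, y, z scaled (see below), a list of three; "fingers": the closure, from -1 (fully open) to 1 (shut). In form: [{"translation": [x, y, z], "twist": [ax, ay, az], "fingers": fingers}, ...]. A call has 1 to 10 rows; each row shifts and turns the commanded pose from where the row before left it; what a row does not reach is not made up. The controller multiplies each number of a shift by 3 cm and each number of a turn by 0.08 rad. A row lasts 1/12 s, in which the tool goes at most 41.7 mm and 7.16 degrees, less where a joint would pass 70% of its speed; a pose out of reach is approached as far as the arm can. A call with a number of a shift or a turn outside -1 to 1 is refused whole. A call with a gripper value outside its range is refused whole. The fingers move at their own pace and stop on an object; FORCE is the grip in N (left out, the last holds). Time passes only in rows, so rows that do not move let the fingers close. It gives the time, the measured TCP pose, the force and the opening at its end, in the units of the state.
- arm.get_obs(): the state, without advancing time (a new reading comes with each control period).
- vision.read_camera(name): name is "scene" or "side" or "wrist"; returns a dict with "pixels" (384x512x3 uint8, red, green, blue), "mtx" (3x3 intrinsics, pixels), "distortion" ([k1, k2, p1, p2, k3] as OpenCV has them; the pictures are not rectified), "eye" and "orientation" of the camera in the world. Camera axes: x right, y down, z forward; pixel columns grow to the right and rows downward; lengths in m; the calibration is good to about 2 mm. A picture is of the moment at which its call begins. There is no depth.
- arm.job_done(): hands the job in, once; it reports no verdict.
The state is a dict: "clock": time; "joint_positions": joint angles; "qd": joint speeds; "tau": joint torques, N m; "tool_pos": TCP position; "ee_rot": TCP orientation; "ft_force": force on the tool from outside, world axes, zero at the start; "ft_torque": the same for the moment, N m; "opening": opening from 0.0 (shut) to 1.0 (fully open).
Only numpy, scipy, OpenCV 4.12 (cv2) and the standard library are available. Lean on these libraries where they do the work, as an engineer would, in place of code of your own. Each camera call takes 0.05 s, during which the arm holds its last target.

## Working session

There is one attempt and no reset: what is moved stays moved. The work goes in short steps, Python scripts to look and compute and a shell command to move; the robot and the scene stay as the last step left them, time stands still between calls to the robot, and variables do not carry over. Pictures are saved under pics/ and viewed, and the job is handed in when it is done.

```bash
mkdir -p pics; ls; python3 - <<'E'
from station import arm, vision
import cv2
o=arm.get_obs();print(o)
for n in ("scene","side","wrist"):
    c=vision.read_camera(n);cv2.imwrite(f"pics/{n}0.png",c["pixels"][:,:,::-1]);print(n,c["mtx"],c["distortion"],c["eye"],c["orientation"])
E
```

```text
pics
{'clock': 0.0, 'joint_positions': array([-0.0766912 ,  0.60010743, -0.00256262,  1.60013123,  0.00180124,
        0.9429083 , -0.07980412]), 'qd': array([-0.00019221, -0.00056648,  0.00163775, -0.00042131, -0.00054302,
        0.00127877,  0.00024509]), 'tau': array([-9.47821900e-04, -7.76440001e+01,  1.56451017e+00, -2.58004493e+01,
        1.21808253e-02,  8.94789293e-03,  3.55701900e-05]), 'tool_pos': array([ 7.24524835e-01, -1.14941636e-05,  2.30428986e-01]), 'ee_rot': array([ 7.07153451e-01, -5.24688580e-04, -5.68748036e-04, -7.07059685e-01]), 'ft_force': array([ 0.2080555 , -0.29930622, -0.13029559]), 'ft_torque': array([ 0.02981735, -0.00946956, -0.04280548]), 'opening': 1.00206199404929}
scene [[352.08529201   0.         251.27621536]
 [  0.         352.08529201 191.14539089]
 [  0.           0.           1.        ]] [0.00985042 0.         0.         0.         0.        ] [0.9505269  0.14165509 1.4504043 ] [ 0.5645389   0.80761908 -0.13785363 -0.10021795]
side [[456.59372921   0.         254.7053116 ]
 [  0.         456.59372921 196.30716982]
 [  0.           0.           1.        ]] [-0.13943437  0.          0.          0.          0.        ] [ 0.14154548 -0.15540614  1.4546252 ] [ 0.82544566 -0.54458296  0.0824239  -0.12359271]
wrist [[295.32607595   0.         257.3999212 ]
 [  0.         295.32607595 196.84042132]
 [  0.           0.           1.        ]] [0.02290306 0.         0.         0.         0.        ] [0.72536752 0.07690002 0.37333982] [ 9.88378030e-01  3.47467320e-05 -7.04873655e-04  1.52014378e-01]
```

View pics/scene0.png

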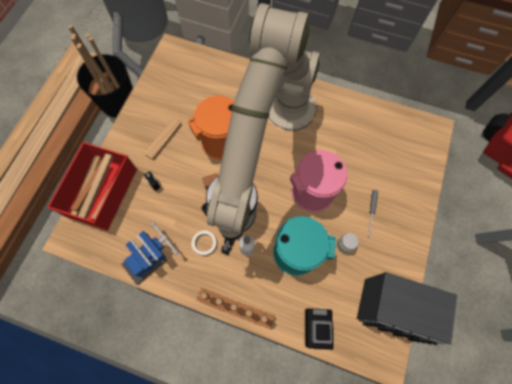

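View pics/side0.png

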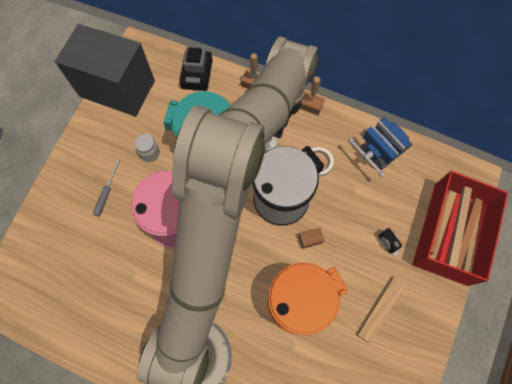

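View pics/wrist0.png

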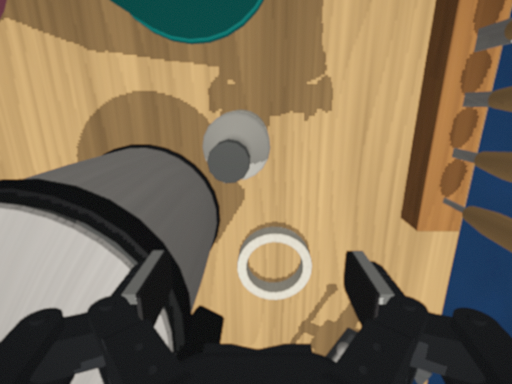

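Look-alike candidates in the side view are the steel bin (285,180), orange (305,298), pink (160,205) and turquoise (200,115). The steel one with the black collar matches the description: its dark pad is at about (267,188) and its hinge housing at about (318,160). The glue bottle, tape roll and offcut sit around it. I'll check it in a close crop and measure it.

```bash
cat > h.py <<'E'
import cv2,numpy as np
from scipy.spatial.transform import Rotation as R
from station import arm,vision
def ray(c,uv):
    p=cv2.undistortPoints(np.array([[uv]],float),c["mtx"],np.array(c["distortion"]))[0,0]
    return R.from_quat(c["orientation"]).apply([p[0],p[1],1])
def onplane(c,uv,z):
    d=ray(c,uv);e=np.array(c["eye"]);return e+d*(z-e[2])/d[2]
def proj(c,X):
    Rm=R.from_quat(c["orientation"]).as_matrix().T
    return cv2.projectPoints(np.array(X,float).reshape(-1,1,3),cv2.Rodrigues(Rm)[0],-Rm@np.array(c["eye"]),c["mtx"],np.array(c["distortion"]))[0][:,0]
E
python3 - <<'E'
from h import *
c=vision.read_camera("side");im=c["pixels"][:,:,::-1].copy()
x0,y0=235,130
g=cv2.cvtColor(im,cv2.COLOR_BGR2GRAY);hsv=cv2.cvtColor(im,cv2.COLOR_BGR2HSV)
m=((g<60)*255).astype('uint8');m[:y0]=0;m[240:]=0;m[:,:x0]=0;m[:,345:]=0
n,l,s,ce=cv2.connectedComponentsWithStats(m)
for i in range(1,n):
    if s[i,4]>15:print(s[i],ce[i])
pad=[ce[i] for i in range(1,n) if np.hypot(*(ce[i]-[267,188]))<5 and s[i,4]<200]
if pad: print("pad",onplane(c,pad[0],.229))
for uv in [(258,168),(285,147),(318,175),(290,207),(320,160)]: print(uv,onplane(c,uv,.225))
cv2.imwrite("pics/crop1.png",cv2.resize(im[y0:240,x0:345],None,fx=5,fy=5,interpolation=cv2.INTER_CUBIC))
E
```

```text
[274 130   9   8  41] [278.29268293 133.19512195]
[302 146  22  27 170] [313.93529412 158.34705882]
[244 149  71  62 363] [272.18732782 194.19283747]
[262 183  10  10  75] [266.58666667 187.78666667]
[253 198  23  26  45] [260.4 211.8]
pad [ 0.52499023 -0.0298442   0.229     ]
(258, 168) [0.57173084 0.01635008 0.225     ]
(285, 147) [ 0.66314335 -0.0305051   0.225     ]
(318, 175) [ 0.61998972 -0.15013058  0.225     ]
(290, 207) [ 0.49986479 -0.11158267  0.225     ]
(320, 160) [ 0.66556819 -0.13915055  0.225     ]
```

View pics/crop1.png

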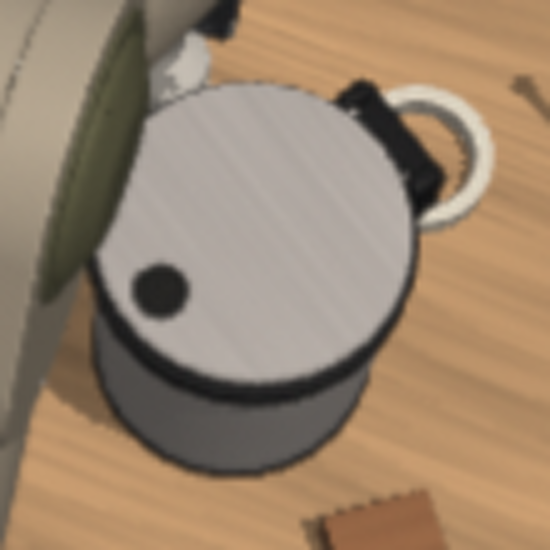

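The crop shows the steel bin with its pad at side pixel (266.6,187.8). The hinge housing is at about (314,158), with the tape roll behind it. The pad lies at about (0.525,-0.030,0.229), and the front direction is about (-0.85,0.53). Next I raise the arm, shut the fingers and move above the pad.

```bash
python3 -m inch '[{"translation":[0,0,1],"twist":[0,0,0],"fingers":1},{"translation":[0,0,1],"twist":[0,0,0],"fingers":1},{"translation":[-0.9,-0.1,0],"twist":[0,0,0],"fingers":1},{"translation":[-0.9,-0.1,0],"twist":[0,0,0],"fingers":1},{"translation":[-0.9,-0.1,0],"twist":[0,0,0],"fingers":1},{"translation":[-0.9,-0.1,0],"twist":[0,0,0],"fingers":1},{"translation":[-0.9,-0.2,0],"twist":[0,0,0],"fingers":1},{"translation":[-0.9,-0.2,0],"twist":[0,0,0],"fingers":1},{"translation":[-0.9,-0.1,0],"twist":[0,0,0],"fingers":1},{"translation":[-0.3,-0.1,0],"twist":[0,0,0],"fingers":1}]' 20
python3 - <<'E'
from h import *
for n in("wrist","side"):
    c=vision.read_camera(n);im=c["pixels"][:,:,::-1].copy()
    print(n,proj(c,[.525,-.030,.229]),proj(c,arm.get_obs()["tool_pos"]))
    cv2.imwrite(f"pics/{n}1.png",im)
E
```

```text
clock: 1.03
tool_pos: [0.5232, -0.0306, 0.2913]
ee_rot: [0.707, -0.001, -0.001, -0.707]
ft_force: [-0.8, 0.4, -0.1]
opening: 0.003
wrist [[259.28156047 211.91107144]] [[256.6419199  254.33542515]]
side [[266.63886517 187.80428827]] [[267.55738092 180.3997772 ]]
```

View pics/wrist1.png

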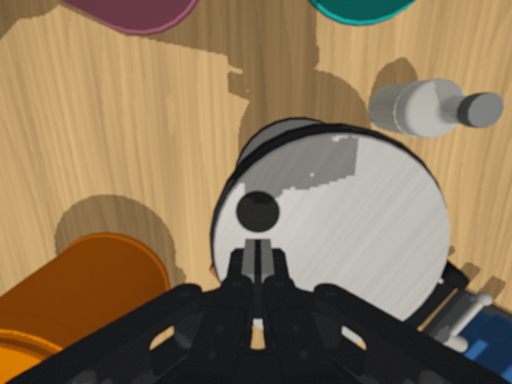

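View pics/side1.png

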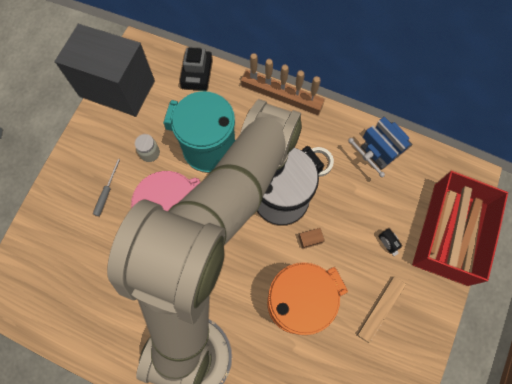

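The wrist view puts the pad at (258,211), against a prediction of (259,212), so two cameras agree. Next I descend to just above it.

```bash
python3 -m inch '[{"translation":[0.05,0,-0.6],"twist":[0,0,0],"fingers":1},{"translation":[0,0,-0.6],"twist":[0,0,0],"fingers":1},{"translation":[0,0,-0.5],"twist":[0,0,0],"fingers":1},{"translation":[0,0,-0.2],"twist":[0,0,0],"fingers":1},{"translation":[0,0,0],"twist":[0,0,0],"fingers":1}]'
```

```text
clock: 1.55
tool_pos: [0.529, -0.0297, 0.2328]
ee_rot: [0.707, -0.001, -0.001, -0.707]
ft_force: [0.5, 0.3, 0.2]
opening: -0.002
```

```bash
python3 -m inch '[{"translation":[0,0,-0.1],"twist":[0,0,0],"fingers":1},{"translation":[0,0,-0.07],"twist":[0,0,0],"fingers":1},{"translation":[0,0,-0.07],"twist":[0,0,0],"fingers":1},{"translation":[0,0,0],"twist":[0,0,0],"fingers":1}]'
```

```text
clock: 1.88
tool_pos: [0.5293, -0.0299, 0.2276]
ee_rot: [-0.707, -0.001, -0.001, 0.707]
ft_force: [-1.0, 0.4, 3.6]
opening: 0.002
```

```bash
python3 -m inch '[{"translation":[0,0,-0.07],"twist":[0,0,0],"fingers":1},{"translation":[0,0,-0.07],"twist":[0,0,0],"fingers":1},{"translation":[0,0,0],"twist":[0,0,0],"fingers":1}]'
```

```text
clock: 2.13
tool_pos: [0.5292, -0.0298, 0.2233]
ee_rot: [-0.707, -0.001, -0.001, 0.707]
ft_force: [0.9, 0.1, 5.4]
opening: -0.003
```

```bash
python3 -m inch '[{"translation":[0,0,-0.06],"twist":[0,0,0],"fingers":1},{"translation":[0,0,0],"twist":[0,0,0],"fingers":1}]'
```

```text
clock: 2.3
tool_pos: [0.5293, -0.0298, 0.2221]
ee_rot: [-0.707, -0.001, -0.001, 0.707]
ft_force: [-2.2, 1.0, 14.2]
opening: -0.002
```

The force has jumped to 14 N, so the pad is at its firm stop. I draw back up and out to the front.

```bash
python3 -m inch '[{"translation":[-0.3,0.2,0.9],"twist":[0,0,0],"fingers":1},{"translation":[-0.75,0.48,0.9],"twist":[0,0,0],"fingers":1},{"translation":[-0.75,0.48,0.9],"twist":[0,0,0],"fingers":1},{"translation":[-0.7,0.6,0.9],"twist":[0,0,0],"fingers":1},{"translation":[0,0.9,0.9],"twist":[0,0,0],"fingers":1},{"translation":[0,0.9,0.8],"twist":[0,0,0],"fingers":1},{"translation":[0,0.9,0],"twist":[0,0,0],"fingers":1},{"translation":[0,0,0],"twist":[0,0,0],"fingers":1},{"translation":[0,0,0],"twist":[0,0,0],"fingers":1},{"translation":[0,0,0],"twist":[0,0,0],"fingers":1}]'
python3 - <<'E'
from h import *
c=vision.read_camera("side");cv2.imwrite("pics/side2.png",c["pixels"][:,:,::-1])
E
```

```text
clock: 3.13
tool_pos: [0.4531, 0.1031, 0.3796]
ee_rot: [0.707, -0.0, -0.0, -0.707]
ft_force: [0.6, -0.1, -0.0]
opening: -0.001
```

View pics/side2.png

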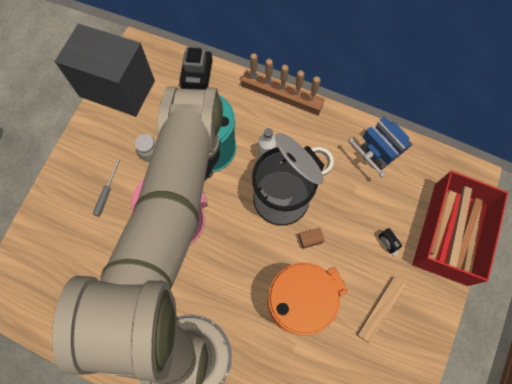

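The side view shows the lid up, at about (300,158), and the bin open at (285,185). The fingers are clear. I'll wait about 1.7 s and check again.

```bash
python3 -m inch '[{"translation":[0,0,0],"twist":[0,0,0],"fingers":1},{"translation":[0,0,0],"twist":[0,0,0],"fingers":1},{"translation":[0,0,0],"twist":[0,0,0],"fingers":1},{"translation":[0,0,0],"twist":[0,0,0],"fingers":1},{"translation":[0,0,0],"twist":[0,0,0],"fingers":1},{"translation":[0,0,0],"twist":[0,0,0],"fingers":1},{"translation":[0,0,0],"twist":[0,0,0],"fingers":1},{"translation":[0,0,0],"twist":[0,0,0],"fingers":1},{"translation":[0,0,0],"twist":[0,0,0],"fingers":1},{"translation":[0,0,0],"twist":[0,0,0],"fingers":1}]'
python3 -m inch '[{"translation":[0,0,0],"twist":[0,0,0],"fingers":1},{"translation":[0,0,0],"twist":[0,0,0],"fingers":1},{"translation":[0,0,0],"twist":[0,0,0],"fingers":1},{"translation":[0,0,0],"twist":[0,0,0],"fingers":1},{"translation":[0,0,0],"twist":[0,0,0],"fingers":1},{"translation":[0,0,0],"twist":[0,0,0],"fingers":1},{"translation":[0,0,0],"twist":[0,0,0],"fingers":1},{"translation":[0,0,0],"twist":[0,0,0],"fingers":1},{"translation":[0,0,0],"twist":[0,0,0],"fingers":1},{"translation":[0,0,0],"twist":[0,0,0],"fingers":1}]'
python3 - <<'E'
from h import *
a=cv2.imread("pics/side0.png")
c=vision.read_camera("side");im=c["pixels"][:,:,::-1].copy();cv2.imwrite("pics/side3.png",im)
c2=vision.read_camera("side")
print("still diff",np.abs(c2["pixels"].astype(int)-c["pixels"])[120:230,230:350].max())
cen=np.array([.582,-.066]);f=np.array([-.845,.535])
for t in(1.0,1.15,1.3):
    h=cen-.092*f; P=[*(h+f*.183*np.cos(t)),.221+.183*np.sin(t)]; print(t,proj(c,P))
cv2.imwrite("pics/cmp3.png",np.hstack([cv2.resize(i[110:240,230:360],None,fx=3,fy=3) for i in(a,im)]))
E
```

```text
clock: 4.02
tool_pos: [0.4535, 0.1038, 0.3801]
ee_rot: [0.707, 0.0, -0.0, -0.707]
ft_force: [0.6, 0.5, 0.4]
opening: -0.0
clock: 4.85
tool_pos: [0.4535, 0.1038, 0.3801]
ee_rot: [0.707, -0.0, 0.0, -0.707]
ft_force: [-0.1, -0.6, -1.2]
opening: 0.003
still diff 5
1.0 [[287.61415113 157.13011294]]
1.15 [[295.69678163 150.1982275 ]]
1.3 [[304.25795289 143.44020885]]
```

View pics/cmp3.png

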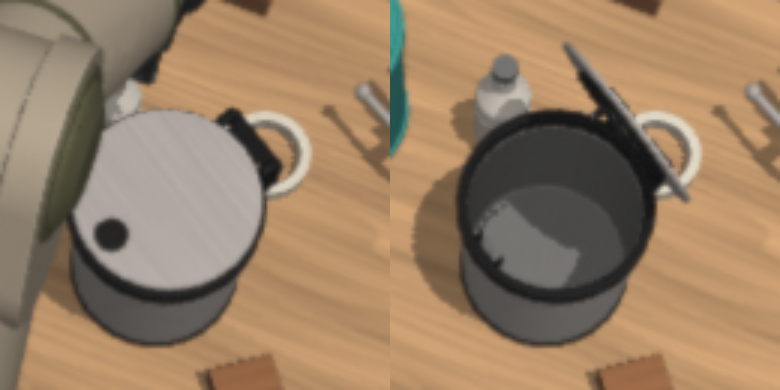

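View pics/side3.png

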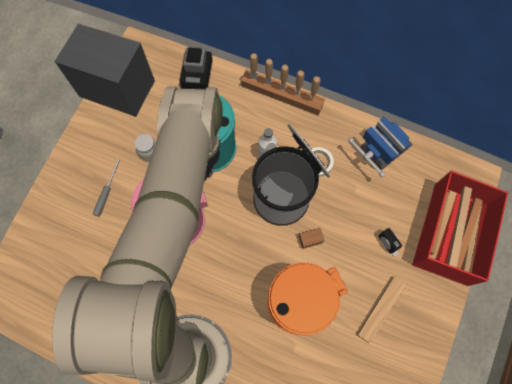

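The lid is edge-on at (293,126)–(327,172), which fits the 1.3 rad stop, and it is still. The bin outline, offcut and tape roll are where they were. I'm handing in.

```bash
python3 -c "
from station import arm
print(arm.job_done())"
```

```text
the job is handed in; nothing more can be done
None
```

The bin is open: I pressed the steel bin's pad once with the shut fingertips, then drew up and forward. The lid sprang open and stayed there, and I handed the job in at about 5 s. No verdict came back.

- **Press:** I went down to a TCP height of 0.222 m, about 7 mm below the pad's shut height. The force rose from about 4 N to 14 N at the firm stop.
- **Lid:** about 2.5 s after the release it stood edge-on, close to where I would expect it at 1.3 rad. Two pictures taken one after the other showed no motion.
- **Surroundings:** in the before and after pictures the bin, offcut and tape roll looked unmoved. The glue bottle was mostly hidden at the start, so I could only see that it still stands beside the bin. I compared the other loose things only by eye, in the full side view.
- **Robot:** it stood clear, with forces at noise level.

No check failed or disagreed. I judged the lid angle from the side view only and did not measure it with a second camera.

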